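Stack a toy wheel and present the axle collars

TASK

Lay out the next toy wheel for me to fit: set its three loose discs on the round aluminium plate as a flat stack centred on the plate, red disc first, then the black tyre disc, then the yellow hub. Then pick the blue tote up by its black handle and, holding it clear of the bench and of everything else, tip it until all five steel collars have slid together into the corner with the yellow tape, ready for me to pick one out. Finish holding the tote still and tipped like that in the gripper, and leave the other things on the bench where they are.

Things in the scene. Friction and masses are not known exactly. Their poses are not given: they have to be found in the camera images.
- plate_top (a point): Round aluminium glue-up plate, 104 mm across and 12 mm thick, engraved with rings, fixed flat on the bench. The point is the centre of its top face (12 mm above the bench).
- back_disc_mid (a point): Red wheel disc, 60 mm across, 10 mm thick, lying flat on the bench. The point is its centre, half-way up. Its z axis points up.
- tyre_disc_mid (a point): Black rubber tyre disc, 54 mm across, 14 mm thick, lying flat on the bench. The point is its centre, half-way up. Its z axis points up.
- hub_disc_mid (a point): Yellow hub disc, 40 mm across, 12 mm thick, lying flat on the bench. The point is its centre, half-way up. Its z axis points up.
- tote_handle (a point): Centre of the tote's black handle bar, a straight bar along the tote's y that arches over its middle: 162 mm long, 16 mm thick along x, 22 mm deep. The point is 95 mm above the tote's underside (bar from 84 to 106 mm, free 22 mm above the rim); the centre of gravity is some 60 mm below it. Axes are the tote's: x along its length, y along the bar, z up out of the tote.
- pick_corner (a point): The tote's pick-out corner, at its +x -y corner: cut off by a low bevelled wall, 57 mm long and 38 mm high, with yellow tape along its top. The point lies on the inner floor at the foot of the bevel, at (87, -52) mm in the tote's x, y, 91 mm below the handle point. Axes are the tote's.
- glue_plate: The glue-up plate itself; origin at the centre of its underside.
- tote: Blue parts tote, open at the top: 220 mm along its x, 150 mm along its y, walls 62 mm high and 4 mm thick, floor 4 mm, 0.24 to 0.39 kg, loose on the bench. Origin at the centre of its underside, axes as for the handle.
- back_disc: The red disc itself; origin at the centre of its underside.
- tyre_disc: The black disc itself; origin at the centre of its underside.
- hub_disc: The yellow disc itself; origin at the centre of its underside.
- screwdriver: Bystander: red-handled screwdriver, 180 mm long, 26 mm thick, lying on the bench; origin under its middle, handle to its -x.
- glue: Bystander: white glue bottle with orange cap, 44 mm across, 120 mm tall; origin at the centre of its foot.
- paint_tin: Bystander: green paint tin, 36 mm across, 30 mm tall; origin at the centre of its foot.
- wrench: Bystander: steel spanner, 160 mm along its x, 38 mm wide, 8 mm thick, lying on the bench; origin under its middle.
- caliper: Bystander: steel caliper, 210 mm along its x, 75 mm wide, 11 mm thick, lying on the bench; origin under its middle.
- collar0: Steel shaft collar, a ring 20 mm across and 10 mm thick, 20 g, lying loose on the tote's smooth floor; origin at the centre of its underside. The collars begin to slide when the floor is tilted about 12 to 17 degrees.
- collar1: Another such collar; origin at the centre of its underside.
- collar2: Another such collar; origin at the centre of its underside.
- collar3: Another such collar; origin at the centre of its underside.
- collar4: Another such collar; origin at the centre of its underside.
Things that resemble listed ones, but are neither listed nor needed, are in the scene too. Of the things like the hub_disc, leave any that is green or orange; of the rest the smaller one is meant.

How it is judged:
By the outcome, as a careful person would: the job done as asked, in the order asked, and still so for the second after the job is handed in, while the arm keeps its last pose, push and grip.
It also fails if it takes over 72 s, if anything falls off the work surface, if the arm or the gripper's body presses on something with over 40 N, if the wrist force passes 120 N, or if a joint passes its speed limit or range.

ROBOT

A 6-joint arm with a two-finger parallel gripper is mounted at the origin on the work surface. World frame = base frame: x ahead of the robot, y to its left, z up, the work surface at z = 0. Lengths are in m, angles in rad, forces in N, time in s.
With the tool pointing down it reaches from about 0.325 to 0.875 m from the base axis. Payload 4.4 kg.
Tool frame: the origin (TCP) lies on the front face of the gripper's body, between the roots of the fingers; the fingertips stand 73 mm ahead of it and the grasp point (between the pads) lies ctrl.grip_point_offset ahead of it (ctrl.grip_point_offset is the distance from the TCP to the grasp point, in m); z points along the fingers, y is the line along which they close (so a half turn about z gives the same grasp; the last joint's range is limited). The gripper opens to 85 mm and grips with 20 to 120 N. Pads are 22 mm wide; open, the fingers measure 114 mm over their backs; the gripper's body (76 mm by 85 mm) begins 54 mm behind the grasp point. The pads swing forward as they close: fully open they stand 13 mm farther back than shut.
Start: joints at [1.002, 0.207, 1.542, -0, 1.393, -0.15], TCP at [0.233, 0.526, 0.304] pointing down, gripper open.
Joint ranges: [-2.73, 2.73], [-0.86, 2.22], [0.23, 2.46], [-1.11, 4.25], [0.08, 2.63], [-2.82, 2.82]. Speed limits (rad/s): [2.79, 2.79, 3.14, 3.14, 3.14, 3.14].

INTERFACE

Orientations are given as a rotation vector (axis times angle).
In Python, from station import ctrl gives the robot as it stands.
- The arm moves only by the tool play_rows, never from a script. Its argument "series" is a list of rows, each a list of 3 entries, a list of its own where there are three numbers: the shift along the tool's x, y, z in mm, then the turn about the tool's z in rad, then the opening, from -1 (shut) to 1 (fully open). In form: [[[x, y, z], roll, gripper], ...]. A call has 1 to 20 rows; each row shifts and turns the commanded pose from where the row before left it, along the tool's axes as they then stand; what a row does not reach is not made up. A row lasts 1/10 s, in which the tool goes at most 50 mm and 8.59 degrees, less where a joint would pass 70% of its speed; a pose out of reach is approached as far as the arm can. A call with a gripper value outside its range is refused whole. The fingers move at their own pace and stop on an object; the grip force is fixed at half the most. Time passes only in rows, so rows that do not move let the fingers close. It gives the time, the measured TCP pose, the force, the opening and the grip force at its end, in the units of the state.
- ctrl.sense(): the state, without advancing time (a new reading comes with each control period).
- ctrl.capture(name): name is "scene" or "top"; returns the picture (480x640x3 uint8, blue, green, red); there is no depth.
- ctrl.calibration(name): a dict with "fx", "fy", "cx", "cy" (pixels), "k1" (the pictures are not rectified: a ray, as slopes to the right and down, at radius r is drawn at 1 + k1 r^2 times it, then the intrinsics apply), "view" (4x4, takes a point from world to camera coordinates). Camera axes: x right, y down, z forward; pixel columns grow to the right and rows downward; lengths in m; the calibration is good to about 2 mm. A picture is of the moment at which its call begins. calibration takes no time and is no camera call.
- ctrl.sign_off(): hands the job in; it is judged then, once.
The state is a dict: "t": time; "joint_pos": joint angles; "qvel": joint speeds; "joint_torque": joint torques, N m; "tcp_pos": TCP position; "eef_rot": TCP orientation; "contact_force": force on the tool from outside, world axes, zero at the start; "ft_torque": the same for the moment, N m; "gripper_width": opening from 0.0 (shut) to 1.0 (fully open); "gripper_force": force on a finger pad.
Only numpy, scipy, OpenCV 4.12 (cv2) and the standard library are available. Lean on these libraries where they do the work, as an engineer would, in place of code of your own. Each camera call takes 0.05 s, during which the arm holds its last target. There are 200 camera calls.

## Working session

There is one attempt and no reset: what is moved stays moved. The work goes in short steps, Python scripts to look and compute and a tool call to move; the robot and the scene stay as the last step left them, time stands still between calls to the robot, and variables do not carry over. Pictures are saved under pics/ and viewed, at most 10 in all, crops included, and the job is handed in when it is done.

Besides the shell and the picture viewer there is one more tool, called after "Emit:" as name(argument=value, ...) on one line, values as JSON. play_rows: Moves the arm, as the interface text tells. Its arguments: {"type":"object","properties":{"series":{"type":"array","items":{"type":"array"}}},"required":["series"]}

```bash
ls; mkdir -p pics
cat > h.py <<'E'
import numpy as np, cv2
from station import ctrl
from scipy.spatial.transform import Rotation as R
def px2w(name,uv,z):
    c=ctrl.calibration(name);V=np.array(c["view"])
    K=np.array([[c["fx"],0,c["cx"]],[0,c["fy"],c["cy"]],[0,0,1.]])
    uv=np.array(uv,float).reshape(-1,1,2)
    d=cv2.undistortPoints(uv,K,np.array([c["k1"],0,0,0,0.])).reshape(-1,2)
    d=np.c_[d,np.ones(len(d))]@V[:3,:3]
    o=-V[:3,:3].T@V[:3,3]
    s=(np.array(z)-o[2])/d[:,2]
    return o+d*s[:,None] if np.ndim(s) else o+d*s
def w2px(name,P):
    c=ctrl.calibration(name);V=np.array(c["view"])
    K=np.array([[c["fx"],0,c["cx"]],[0,c["fy"],c["cy"]],[0,0,1.]])
    P=np.array(P,float).reshape(-1,3)
    return cv2.projectPoints(P,cv2.Rodrigues(V[:3,:3])[0],V[:3,3],K,np.array([c["k1"],0,0,0,0.]))[0].reshape(-1,2)
E
python3 - <<'E'
from h import *
for n in("scene","top"):
    cv2.imwrite(f"pics/{n}0.png",ctrl.capture(n)); c=ctrl.calibration(n);V=np.array(c["view"]);print(n,c["fx"],c["k1"],-V[:3,:3].T@V[:3,3],V[:3,:3].round(2).tolist())
s=ctrl.sense();print(s,ctrl.grip_point_offset)
print(R.from_rotvec(s["eef_rot"]).as_matrix().round(3))
E
```

```text
pics
scene 534.9839025094032 -0.08820978431939763 [1.01337773 0.57235604 0.94392857] [[-0.79, 0.61, 0.01], [0.44, 0.58, -0.68], [-0.42, -0.53, -0.73]]
top 558.8414257418216 -0.0009920094356271852 [ 0.37477774 -0.01106201  1.28903705] [[-0.01, -1.0, -0.0], [-0.99, 0.01, -0.13], [0.13, 0.0, -0.99]]
{'t': 0.1, 'joint_pos': array([ 1.00249836e+00,  2.07391617e-01,  1.54284839e+00, -3.13522169e-05,
        1.39349266e+00, -1.50509107e-01]), 'qvel': array([-0.00241077, -0.00209435, -0.00417305, -0.00160302,  0.00106844,
        0.00030492]), 'joint_torque': array([-6.64807103e-04, -3.84092546e+01, -2.92549646e+01, -1.91123395e-04,
        4.86576508e-03,  2.44781381e-05]), 'tcp_pos': array([0.23302521, 0.52506737, 0.30279175]), 'eef_rot': array([-0.65133978, -3.07258908,  0.00316307]), 'contact_force': array([ 0.15784554,  0.17123317, -0.04417187]), 'ft_torque': array([ 0.04637119, -0.0364176 , -0.02149518]), 'gripper_force': 0.0, 'gripper_width': 0.9983836411925039} 0.0539
[[-0.914  0.406 -0.001]
 [ 0.406  0.914 -0.002]
 [ 0.    -0.002 -1.   ]]
```

View pics/top0.png

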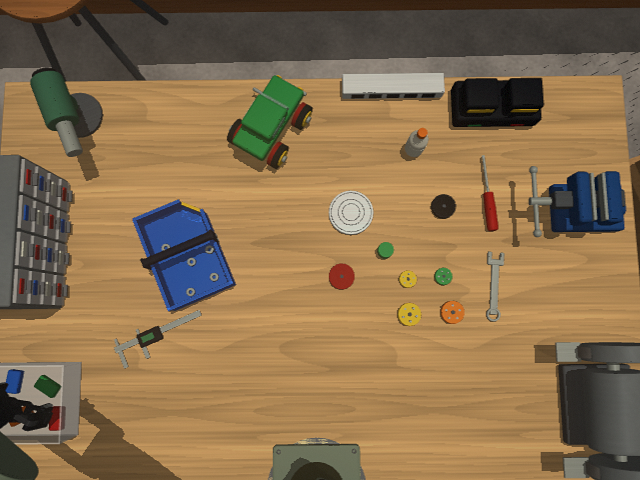

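View pics/scene0.png

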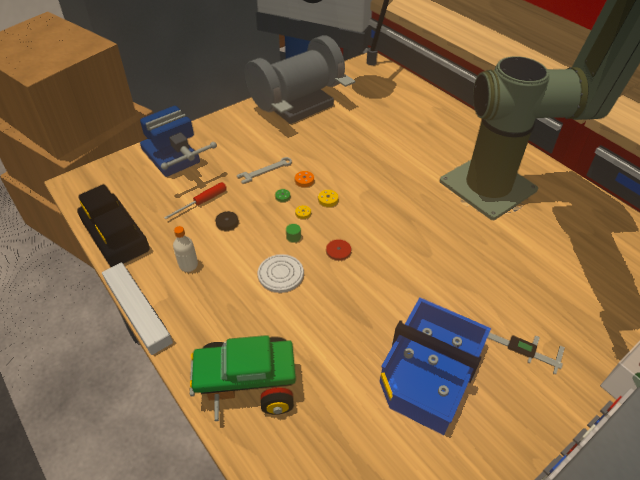

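Run:
```python
from h import *
t=cv2.imread("pics/top0.png");s=cv2.imread("pics/scene0.png")
seeds={"plate":((351,212),(280,272),.006),"red":((341,277),(339,250),.005),"black":((443,206),(227,221),.007),"hub":((408,279),(303,212),.006),"bigyel":((409,314),(328,198),.006),"tin":((386,250),(293,233),.015)}
def seg(im,p,n):
    h=cv2.cvtColor(im,cv2.COLOR_BGR2HSV).astype(int);H,S,V=h[...,0],h[...,1],h[...,2]
    m={"plate":S<50,"red":((H<6)|(H>172))&(S>140),"black":(V<75),"hub":(H>22)&(H<35)&(S>150),"bigyel":(H>22)&(H<35)&(S>150),"tin":(H>45)&(H<80)&(S>100)}[n].astype(np.uint8)
    cs,_=cv2.findContours(m,cv2.RETR_EXTERNAL,cv2.CHAIN_APPROX_NONE)
    c=max(cs,key=lambda c:cv2.pointPolygonTest(c,tuple(map(float,p)),True) if len(c)>8 else -1e9)
    hl=cv2.convexHull(c);M=cv2.moments(hl);return (M["m10"]/M["m00"],M["m01"]/M["m00"]),cv2.boundingRect(c)
for n,(a,b,z) in seeds.items():
    ca,ba=seg(t,a,n);cb,bb=seg(s,b,n)
    print(n,np.round(ca,1),ba,px2w("top",[ca],z)[0].round(4),np.round(cb,1),bb,px2w("scene",[cb],z)[0].round(4))
cv2.imwrite("pics/c1.png",cv2.resize(t[190:320,125:250],None,fx=4.6,fy=4.6,interpolation=cv2.INTER_CUBIC))
cv2.imwrite("pics/c2.png",cv2.resize(t[185:335,310:510],None,fx=4,fy=4,interpolation=cv2.INTER_CUBIC))
```

```text
plate [350.5 212.2] (329, 191, 44, 44) [ 0.6167 -0.0851  0.006 ] [280.3 272.4] (259, 255, 44, 36) [ 0.6144 -0.0875  0.006 ]
red [341.1 276.1] (329, 264, 25, 25) [ 0.4679 -0.061   0.005 ] [209.  191.2] (194, 183, 30, 18) [ 0.607  -0.4269  0.005 ]
black [442.8 206.2] (431, 194, 25, 25) [ 0.6289 -0.3004  0.007 ] [226.4 220.8] (216, 212, 22, 19) [ 0.6274 -0.3026  0.007 ]
hub [407.6 278.6] (399, 271, 18, 16) [ 0.4606 -0.2135  0.006 ] [302.8 210.2] (296, 206, 15, 10) [ 0.4545 -0.2194  0.006 ]
bigyel [409.2 313.9] (398, 303, 23, 23) [ 0.3804 -0.2146  0.006 ] [327.8 196. ] (319, 190, 19, 14) [ 0.3719 -0.2227  0.006 ]
tin [385.3 249.4] (378, 242, 16, 16) [ 0.5275 -0.163   0.015 ] [292.9 229. ] (287, 224, 13, 11) [ 0.5175 -0.1736  0.015 ]
```

View pics/c1.png

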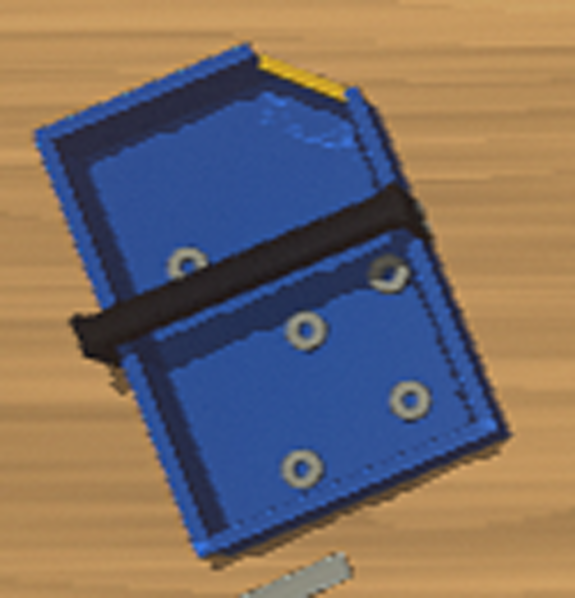

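View pics/c2.png

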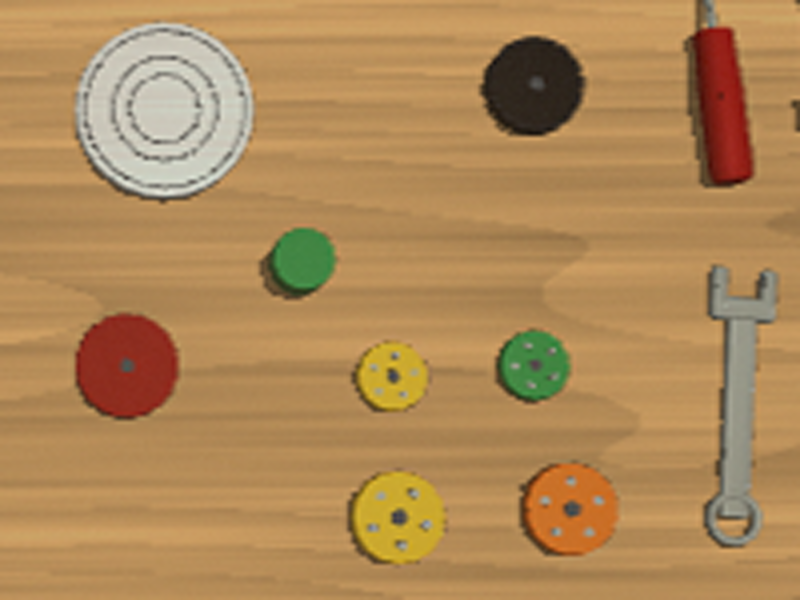

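c1: tape at crop (300,75) → tote's +x−y corner at px (190,206), bar from (85,337) to (412,210). c2 shows the hub candidates: small yellow (408,279), big yellow (409,314), green (443,276) and orange (452,312). The green tin is at (386,250). I choose the small yellow for the hub, red disc (342,276), black (444,206) and plate (351,212).

```bash
cat >> h.py <<'E'
def go(P):
    s=ctrl.sense();M=R.from_rotvec(s["eef_rot"]).as_matrix()
    print("d tool mm",(M.T@(np.array(P)-s["tcp_pos"])*1000).round(1))
E
python3 - <<'E'
from h import *
q=lambda x,y,ox,oy,f:((x+.5)/f-.5+ox,(y+.5)/f-.5+oy)
for n,a,z in(("plate",(164,107),.012),("red",(127,366),.01),("black",(536,84),.014),("hub",(392,376),.012)):
    print(n,px2w("top",[q(*a,310,185,4)],z)[0].round(4))
# tote bar top ends + rim corners
c=[q(*a,125,190,4.6) for a in((42,132),(250,47),(507,435),(203,550))]
print(px2w("top",c,.062).round(4))
b=[q(*a,125,190,4.6) for a in((75,318),(98,355),(398,187),(425,232))]
print(px2w("top",b,.106).round(4))
go([.468,-.061,.15])
E
```

```text
plate [ 0.6176 -0.085   0.012 ]
red [ 0.4675 -0.0614  0.01  ]
black [ 0.6287 -0.3008  0.014 ]
hub [ 0.4602 -0.2125  0.012 ]
[[0.5969 0.4021 0.062 ]
 [0.638  0.3021 0.062 ]
 [0.4481 0.1746 0.062 ]
 [0.3948 0.3184 0.062 ]]
[[0.5014 0.3688 0.106 ]
 [0.4841 0.3576 0.106 ]
 [0.5614 0.2201 0.106 ]
 [0.5401 0.2072 0.106 ]]
d tool mm [-452.6 -440.   153.6]
```

Emit:
play_rows(series=[[[-35, -34, 0], 0, 0.6], [[-35, -34, 0], 0, 0.6], [[-35, -34, 0], 0, 0.6], [[-35, -34, 0], 0, 0.6], [[-35, -34, 0], 0, 0.6], [[-35, -34, 0], 0, 0.6], [[-35, -34, 0], 0, 0.6], [[-35, -34, 10], 0, 0.6], [[-35, -34, 30], 0, 0.6], [[-35, -34, 30], 0, 0.6], [[-35, -34, 30], 0, 0.6], [[-35, -34, 30], 0, 0.6], [[-33, -32, 23], 0, 0.6], [[0, 0, 0], 0, 0.6], [[0, 0, 0], 0, 0.6]])

```text
t: 1.6
tcp_pos: [0.4585, -0.0369, 0.1657]
eef_rot: [-0.655, -3.069, -0.001]
contact_force: [1.2, 1.3, 0.3]
gripper_width: 0.802
gripper_force: 0.0
```

Run:
```python
from h import *
go([.4678,-.0613,.072]);print(R.from_rotvec(ctrl.sense()["eef_rot"]).as_matrix().round(3)); print(ctrl.sense()["gripper_width"])
im=ctrl.capture("scene");cv2.imwrite("pics/s1.png",cv2.resize(im[100:340,180:480],None,fx=2.5,fy=2.5,interpolation=cv2.INTER_CUBIC))
```

```text
d tool mm [-18.8 -18.5  93.6]
[[-0.913  0.408 -0.003]
 [ 0.408  0.913  0.001]
 [ 0.003 -0.    -1.   ]]
0.8023942386977055
```

Emit:
play_rows(series=[[[-19, -18.5, 30], 0, 0.6], [[0, 0, 30], 0, 0.6], [[0, 0, 15], 0, 0.6], [[0, 0, 10], 0, 0.6], [[0, 0, 5], 0, 0.6], [[0, 0, 3], 0, 0.6], [[0, 0, 0], 0, 0.6]])

```text
t: 2.35
tcp_pos: [0.4694, -0.0605, 0.0744]
eef_rot: [0.65, 3.072, -0.0]
contact_force: [-0.2, -0.1, 1.2]
gripper_width: 0.8
gripper_force: 0.0
```

Run:
```python
from h import *
go([.4678,-.0613,.072])
im=ctrl.capture("scene");cv2.imwrite("pics/s1.png",cv2.resize(im[160:300,250:430],None,fx=4.2,fy=4.2,interpolation=cv2.INTER_CUBIC))
```

```text
d tool mm [ 1.2 -1.4  2.4]
```

View pics/s1.png

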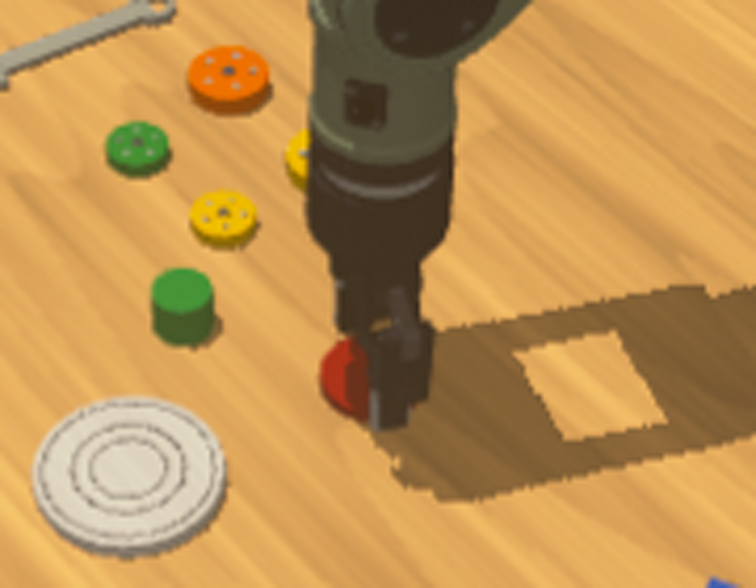

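The picture shows the fingers straddling the red disc (crop (370,380)), with the tips just above the bench. I'll adjust and close.

Emit:
play_rows(series=[[[1, -1.5, 2.5], 0, 0.6], [[0, 0, 0], 0, 0.3], [[0, 0, 0], 0, 0], [[0, 0, 0], 0, -0.5], [[0, 0, 0], 0, -1], [[0, 0, 0], 0, -1], [[0, 0, 0], 0, -1]])

```text
t: 3.1
tcp_pos: [0.4677, -0.062, 0.0723]
eef_rot: [0.652, 3.073, 0.0]
contact_force: [-2.8, 0.5, 7.7]
gripper_width: 0.666
gripper_force: 62.1
```

Run:
```python
from h import *
go([.617,-.0850,.084])
```

```text
d tool mm [-145.8   39.6  -11.7]
```

Emit:
play_rows(series=[[[0, 0, -20], 0, -1], [[0, 0, -25], 0, -1], [[-36, 10, -5], 0, -1], [[-36, 10, 0], 0, -1], [[-36, 10, 0], 0, -1], [[-35, 9, 0], 0, -1], [[0, 0, 0], 0, -1], [[0, 0, 0], 0, -1]])

```text
t: 3.9
tcp_pos: [0.6139, -0.0843, 0.1209]
eef_rot: [-0.652, -3.072, -0.0]
contact_force: [-0.2, 0.4, -0.1]
gripper_width: 0.664
gripper_force: 63.8
```

Run:
```python
from h import *
go([.617,-.0850,.0855])
```

```text
d tool mm [-3.1  0.6 35.3]
```

Emit:
play_rows(series=[[[-3, 0.5, 20], 0, -1], [[0, 0, 10], 0, -1], [[0, 0, 3.5], 0, -1], [[0, 0, 0], 0, -1], [[0, 0, 0], 0, -1]])

```text
t: 4.4
tcp_pos: [0.6168, -0.0849, 0.0882]
eef_rot: [0.652, 3.073, -0.0]
contact_force: [-0.8, -0.5, 0.3]
gripper_width: 0.664
gripper_force: 63.8
```

Run:
```python
from h import *
go([.617,-.0850,.0845])
```

```text
d tool mm [-0.2  0.   3.7]
```

Emit:
play_rows(series=[[[0, 0, 2], 0, -1], [[0, 0, 1.5], 0, -1], [[0, 0, 0], 0, -1], [[0, 0, 0], 0, 0.5], [[0, 0, 0], 0, 0.5], [[0, 0, 0], 0, 0.5], [[0, 0, 0], 0, 0.5]])

```text
t: 5.1
tcp_pos: [0.617, -0.085, 0.0843]
eef_rot: [0.652, 3.073, -0.0]
contact_force: [0.5, 0.2, -0.0]
gripper_width: 0.745
gripper_force: 0.0
```

Run:
```python
from h import *
go([.629,-.3006,.075])
```

```text
d tool mm [ -98.5 -192.2    9.3]
```

Emit:
play_rows(series=[[[0, 0, -20], 0, 0.5], [[0, 0, -30], 0, 0.5], [[-16, -32, 0], 0, 0.5], [[-17, -32, 0], 0, 0.5], [[-17, -32, 0], 0, 0.5], [[-16, -32, 0], 0, 0.5], [[-16, -32, 0], 0, 0.5], [[-17, -32, 0], 0, 0.5], [[0, 0, 0], 0, 0.5], [[0, 0, 0], 0, 0.5]])

```text
t: 6.1
tcp_pos: [0.6292, -0.3015, 0.134]
eef_rot: [-0.654, -3.072, -0.001]
contact_force: [0.1, -0.5, 0.4]
gripper_width: 0.75
gripper_force: 0.0
```

Run:
```python
from h import *
go([.629,-.3006,.075])
t=ctrl.capture("top");s=ctrl.capture("scene")
a=cv2.resize(t[170:260,310:480],None,fx=4,fy=4,interpolation=cv2.INTER_CUBIC)
b=cv2.resize(s[200:320,200:370],None,fx=4,fy=2,interpolation=cv2.INTER_CUBIC)
cv2.imwrite("pics/p1.png",np.vstack([a[:,:680],b[:240,:680]]))
```

```text
d tool mm [ 0.5  0.7 59. ]
```

View pics/p1.png

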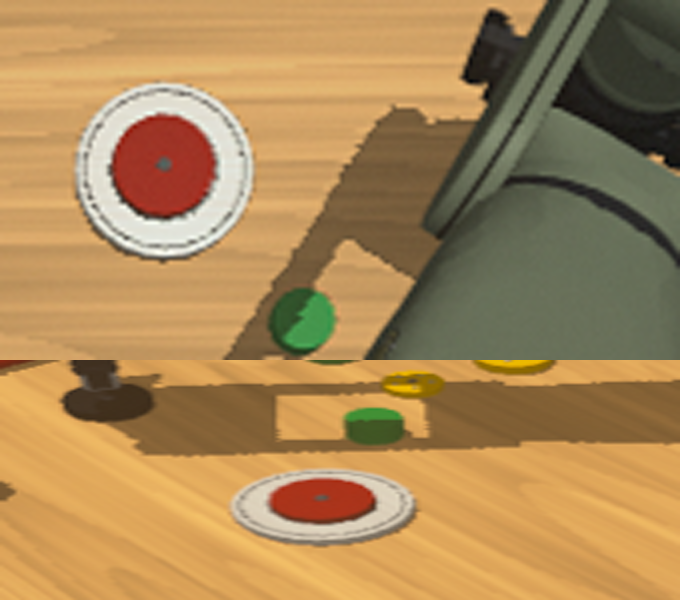

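The red disc is flat and centred (hole at crop (164,165), plate centre (164,170), and the difference is parallax). Next is the black disc.

Emit:
play_rows(series=[[[0.5, 0.5, 30], 0, 0.5], [[0, 0, 20], 0, 0.5], [[0, 0, 7], 0, 0.5], [[0, 0, 2.5], 0, 0.5], [[0, 0, 0], 0, 0.5], [[0, 0, 0], 0, 0.2], [[0, 0, 0], 0, -0.3], [[0, 0, 0], 0, -1], [[0, 0, 0], 0, -1], [[0, 0, 0], 0, -1]])

```text
t: 7.2
tcp_pos: [0.6305, -0.3006, 0.077]
eef_rot: [0.651, 3.07, -0.002]
contact_force: [-0.4, 0.9, 4.9]
gripper_width: 0.598
gripper_force: 62.9
```

Emit:
play_rows(series=[[[0, 0, -20], 0, -1], [[0, 0, -35], 0, -1], [[16, 32, -15], 0, -1], [[17, 32, 0], 0, -1], [[17, 32, 0], 0, -1], [[16, 32, 0], 0, -1], [[16, 32, 0], 0, -1], [[16, 32, 0], 0, -1], [[0, 0, 0], 0, -1], [[0, 0, 0], 0, -1]])

```text
t: 8.2
tcp_pos: [0.6175, -0.0841, 0.1447]
eef_rot: [0.649, 3.074, -0.001]
contact_force: [-0.1, 0.1, -0.1]
gripper_width: 0.596
gripper_force: 62.4
```

Run:
```python
from h import *
go([.617,-.0850,.098])
```

```text
d tool mm [ 0.1 -1.  46.7]
```

Emit:
play_rows(series=[[[-1, -1, 25], 0, -1], [[0, 0, 12], 0, -1], [[0, 0, 6], 0, -1], [[0, 0, 2], 0, -1], [[0, 0, 0], 0, -1], [[0, 0, 0], 0, -1]])

```text
t: 8.8
tcp_pos: [0.6186, -0.0864, 0.1004]
eef_rot: [0.652, 3.072, -0.0]
contact_force: [0.3, 0.6, -0.1]
gripper_width: 0.597
gripper_force: 62.4
```

Run:
```python
from h import *
go([.617,-.0850,.099])
```

```text
d tool mm [2.  0.6 1.4]
```

Emit:
play_rows(series=[[[0.8, 0.6, 0], 0, -1], [[0, 0, 1.4], 0, -1], [[0, 0, 0], 0, -1], [[0, 0, 0], 0, 0.4], [[0, 0, 0], 0, 0.4], [[0, 0, 0], 0, 0.4], [[0, 0, 0], 0, 0.4]])

```text
t: 9.5
tcp_pos: [0.6175, -0.0851, 0.0982]
eef_rot: [-0.651, -3.073, -0.0]
contact_force: [-0.3, -0.3, -0.2]
gripper_width: 0.699
gripper_force: 0.0
```

Emit:
play_rows(series=[[[0, 0, -20], 0, 0.3], [[0, 0, -30], 0, 0.2], [[24, -21, 0], 0, 0.2], [[24, -22, 0], 0, 0.2], [[24, -22, 0], 0, 0.2], [[22, -20, 0], 0, 0.2], [[0, 0, 0], 0, 0.2], [[0, 0, 0], 0, 0.2]])

```text
t: 10.3
tcp_pos: [0.4972, -0.1249, 0.1486]
eef_rot: [0.653, 3.072, 0.0]
contact_force: [-0.4, 0.7, -0.5]
gripper_width: 0.598
gripper_force: 0.0
```

Run:
```python
from h import *
go([.4604,-.213,.075])
t=ctrl.capture("top");s=ctrl.capture("scene")
a=cv2.resize(t[170:260,310:480],None,fx=4,fy=4,interpolation=cv2.INTER_CUBIC)
b=cv2.resize(s[200:320,200:370],None,fx=4,fy=2,interpolation=cv2.INTER_CUBIC)
cv2.imwrite("pics/p2.png",np.vstack([a[:,:680],b[:240,:680]]))
```

```text
d tool mm [ -2.2 -95.4  73.6]
```

View pics/p2.png

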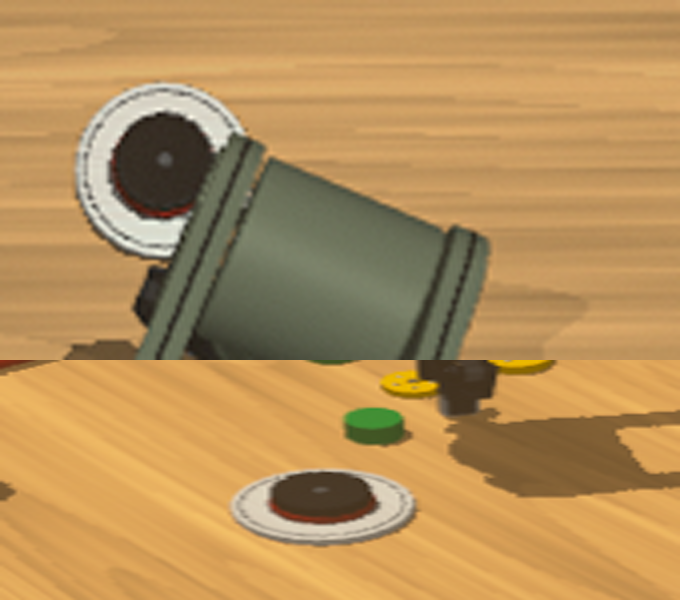

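The black disc sits flat and centred on the red (hole at crop (165,159)). Now the hub.

Emit:
play_rows(series=[[[-1, -32, 0], 0, 0.2], [[-1, -32, 0], 0, 0.2], [[0, -31, 0], 0, 0.2], [[0, 0, 20], 0, 0.2], [[0, 0, 20], 0, 0.2], [[0, 0, 0], 0, 0.2], [[0, 0, 0], 0, 0.2]])

```text
t: 11.1
tcp_pos: [0.4611, -0.2121, 0.1083]
eef_rot: [-0.65, -3.073, -0.0]
contact_force: [-1.0, 0.2, 0.8]
gripper_width: 0.598
gripper_force: 0.0
```

Run:
```python
from h import *
go([.4604,-.213,.0765])
```

```text
d tool mm [ 0.3 -1.1 31.8]
```

Emit:
play_rows(series=[[[0, -1, 15], 0, 0.2], [[0, 0, 10], 0, 0.2], [[0, 0, 4], 0, 0.2], [[0, 0, 0], 0, 0.2], [[0, 0, 0], 0, 0], [[0, 0, 0], 0, -0.5], [[0, 0, 0], 0, -1], [[0, 0, 0], 0, -1], [[0, 0, 0], 0, -1]])

```text
t: 12.0
tcp_pos: [0.4607, -0.2135, 0.0805]
eef_rot: [0.651, 3.072, -0.001]
contact_force: [-1.4, 1.7, 5.7]
gripper_width: 0.419
gripper_force: 59.3
```

Run:
```python
from h import *
go([.4604,-.213,.078]); go([.617,-.085,.16])
```

```text
d tool mm [0.5 0.4 2.5]
d tool mm [-90.9 180.9 -79.4]
```

Emit:
play_rows(series=[[[0, 0, -25], 0, -1], [[0, 0, -40], 0, -1], [[-15, 30, -15], 0, -1], [[-15, 30, 0], 0, -1], [[-15, 30, 0], 0, -1], [[-15, 30, 0], 0, -1], [[-15, 30, 0], 0, -1], [[-15, 30, 0], 0, -1], [[0, 0, 0], 0, -1], [[0, 0, 0], 0, -1]])

```text
t: 13.0
tcp_pos: [0.6155, -0.0848, 0.1592]
eef_rot: [-0.649, -3.074, 0.001]
contact_force: [0.6, 0.1, -0.9]
gripper_width: 0.419
gripper_force: 59.9
```

Run:
```python
from h import *
go([.617,-.085,.117])
```

```text
d tool mm [-1.5  0.4 42.2]
```

Emit:
play_rows(series=[[[-2, 0.5, 25], 0, -1], [[0, 0, 12], 0, -1], [[0, 0, 3.5], 0, -1], [[0, 0, 0], 0, -1], [[0, 0, 0], 0, -1]])

```text
t: 13.5
tcp_pos: [0.6176, -0.0861, 0.1195]
eef_rot: [0.652, 3.072, -0.0]
contact_force: [-0.5, 0.3, 0.2]
gripper_width: 0.422
gripper_force: 59.9
```

Run:
```python
from h import *
go([.617,-.085,.117])
```

```text
d tool mm [1.  0.8 2.5]
```

Emit:
play_rows(series=[[[0.5, 0.8, 1], 0, -1], [[0, 0, 1.5], 0, -1], [[0, 0, 0], 0, -1], [[0, 0, 0], 0, 0.2], [[0, 0, 0], 0, 0.2], [[0, 0, 0], 0, 0.2], [[0, 0, 0], 0, 0.2]])

```text
t: 14.2
tcp_pos: [0.6173, -0.0846, 0.1164]
eef_rot: [0.651, 3.073, 0.0]
contact_force: [-0.8, 0.7, 0.7]
gripper_width: 0.603
gripper_force: 0.0
```

Emit:
play_rows(series=[[[0, 0, -25], 0, 0.2], [[0, 0, -45], 0, 0.2], [[0, 0, -30], 0, 0], [[20, 35, 0], 0.1, 0], [[20, 35, 0], 0.1, 0], [[20, 35, 0], 0.1, 0], [[20, 35, 0], 0.1, 0], [[20, 35, 0], 0.1, 0], [[20, 35, 0], 0.1, 0], [[20, 35, 0], 0.1, 0], [[0, 0, 0], 0.08, 0], [[0, 0, 0], 0, 0], [[0, 0, 0], 0, 0]])

```text
t: 15.5
tcp_pos: [0.6716, 0.1862, 0.216]
eef_rot: [-1.769, -2.596, 0.001]
contact_force: [0.2, -1.1, -0.5]
gripper_width: 0.501
gripper_force: 0.0
```

Run:
```python
from h import *
go([.522,.2885,.24]);s=ctrl.sense();M=R.from_rotvec(s["eef_rot"]).as_matrix();print(M.round(3),np.degrees(np.arctan2(M[1,1],M[0,1])),s["joint_pos"].round(3))
t=ctrl.capture("top");sc=ctrl.capture("scene")
a=cv2.resize(t[170:260,290:410],None,fx=3,fy=3,interpolation=cv2.INTER_CUBIC)
b=cv2.resize(t[190:320,125:250],None,fx=3.2,fy=3.2,interpolation=cv2.INTER_CUBIC)
c=cv2.resize(sc[220:320,220:340],None,fx=3,fy=3,interpolation=cv2.INTER_CUBIC)
o=np.zeros((600,780,3),np.uint8);o[:270,:360]=a;o[270:570,:360]=c;o[:416,370:770]=b
cv2.imwrite("pics/p3.png",o)
```

```text
d tool mm [ 149.9 -101.8  -23.9]
[[-0.366  0.931 -0.001]
 [ 0.931  0.366 -0.   ]
 [-0.    -0.001 -1.   ]] 21.460743901847152 [ 0.147  0.533  1.289 -0.     1.321 -0.228]
```

View pics/p3.png

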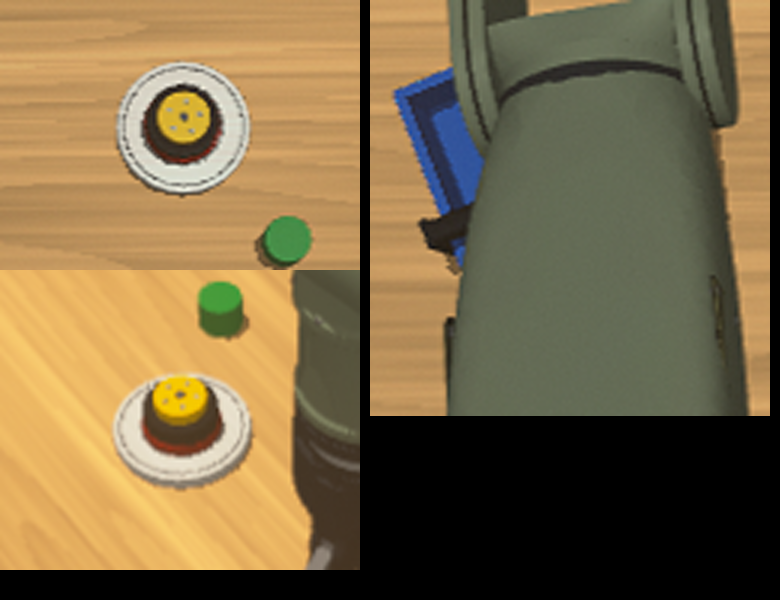

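The stack is flat and concentric (hub at crop (183,116), plate at (183,128), parallax). Next is the tote handle.

Emit:
play_rows(series=[[[30, -20, 0], 0, 0], [[30, -20, 0], 0, 0], [[30, -20, 0], 0, 0], [[30, -21, 0], 0, 0], [[30, -21, 0], 0, 0], [[0, 0, 0], 0, 0], [[0, 0, 0], 0, 0]])

```text
t: 16.3
tcp_pos: [0.5219, 0.2887, 0.2169]
eef_rot: [1.769, 2.595, 0.001]
contact_force: [0.5, -0.2, -0.3]
gripper_width: 0.5
gripper_force: 0.0
```

Run:
```python
from h import *
go([.522,.2885,.149]);s=ctrl.sense();print(s["joint_pos"].round(3))
```

```text
d tool mm [-0.1 -0.1 67.9]
[ 3.600e-01  3.330e-01  1.571e+00 -1.000e-03  1.236e+00 -1.300e-02]
```

Emit:
play_rows(series=[[[0, 0, 30], 0, 0], [[0, 0, 25], 0, 0], [[0, 0, 12], 0, 0], [[0, 0, 0], 0, 0], [[0, 0, 0], 0, -0.5], [[0, 0, 0], 0, -1], [[0, 0, 0], 0, -1], [[0, 0, 0], 0, -1], [[0, 0, 0], 0, -1]])

```text
t: 17.2
tcp_pos: [0.5236, 0.2893, 0.1512]
eef_rot: [1.769, 2.593, 0.005]
contact_force: [1.5, -0.0, 4.9]
gripper_width: 0.176
gripper_force: 59.9
```

Emit:
play_rows(series=[[[0, 0, -5], 0, -1], [[0, 0, -5], 0, -1], [[0, 0, -10], 0, -1], [[0, 0, -10], 0, -1], [[0, 0, -20], 0, -1], [[0, 0, -20], 0, -1], [[0, 0, -20], 0, -1], [[0, 0, -20], 0, -1], [[0, 0, -20], 0, -1], [[0, 0, -20], 0, -1], [[0, 0, -20], 0, -1], [[0, 0, -10], 0, -1], [[0, 0, 0], 0, -1], [[0, 0, 0], 0, -1]])

```text
t: 18.6
tcp_pos: [0.5218, 0.2889, 0.3288]
eef_rot: [-1.771, -2.594, 0.001]
contact_force: [-0.2, 0.2, -4.0]
gripper_width: 0.178
gripper_force: 58.7
```

Run:
```python
from h import *
s=ctrl.sense();print(s["joint_pos"].round(3),s["ft_torque"])
t=ctrl.capture("top");sc=ctrl.capture("scene")
cv2.imwrite("pics/p4.png",sc)
```

```text
[ 0.361  0.234  1.456  0.     1.452 -0.013] [-0.00357939 -0.06135873 -0.01082165]
```

View pics/p4.png

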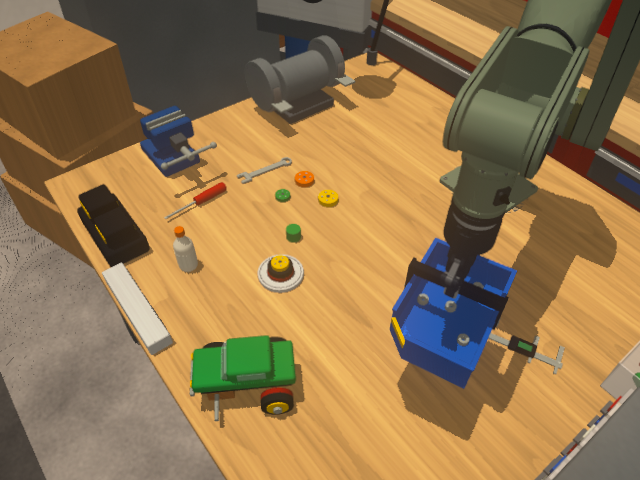

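The tote hangs level and clear, with the tape at px (397,330). The interface only rolls about the tool axis, so I'll fit the arm's geometry to see how the wrist range can be used to tip it.

Run:
```python
from h import *
from scipy.optimize import least_squares
D=np.array([[.207,1.5425,.2330,.5251,.3028],[.533,1.289,.6716,.1862,.216],[.333,1.571,.5219,.2887,.2169],[.234,1.456,.5218,.2889,.3288]])
r=np.sqrt(D[:,2]**2+D[:,3]**2-.086**2)
f=lambda p:np.r_[p[0]*np.sin(D[:,0])+p[1]*np.sin(D[:,0]+D[:,1])+p[2]-r,p[0]*np.cos(D[:,0])+p[1]*np.cos(D[:,0]+D[:,1])+p[3]-D[:,4]]
p=least_squares(f,[.4,.4,0,0]).x;print(p.round(4),np.abs(f(p)).max())
for j2,j3 in((.28,.23),(0.1,.41),(-.1,.61),(-.4,.91),(-.86,1.37),(1.2,.23),(.8,.23),(.5,.23),(-.86,2.46)):
    print(j2,j3,"r %.3f z %.3f j5 %.2f"%(p[0]*np.sin(j2)+p[1]*np.sin(j2+j3)+p[2],p[0]*np.cos(j2)+p[1]*np.cos(j2+j3)+p[3],np.pi-j2-j3))
```

```text
[ 0.4245  0.5008 -0.0122 -0.0234] 0.00968603570515092
0.28 0.23 r 0.350 z 0.822 j5 2.63
0.1 0.41 r 0.275 z 0.836 j5 2.63
-0.1 0.61 r 0.190 z 0.836 j5 2.63
-0.4 0.91 r 0.067 z 0.805 j5 2.63
-0.86 1.37 r -0.089 z 0.691 j5 2.63
1.2 0.23 r 0.879 z 0.201 j5 1.71
0.8 0.23 r 0.722 z 0.530 j5 2.11
0.5 0.23 r 0.525 z 0.722 j5 2.41
-0.86 2.46 r 0.167 z 0.239 j5 1.54
```

Emit:
play_rows(series=[[[0, 0, -30], 0, -1], [[0, 0, -30], 0, -1], [[0, 0, -30], 0, -1], [[0, 0, -30], 0, -1], [[0, 25, 0], 0, -1], [[0, 25, 0], 0, -1], [[0, 25, 0], 0, -1], [[0, 25, 0], 0, -1], [[0, 25, 0], 0, -1], [[0, 25, 0], 0, -1], [[0, 25, 0], 0, -1], [[0, 25, 0], 0, -1], [[0, 25, 0], 0, -1], [[0, 25, 0], 0, -1], [[0, 0, 0], 0, -1]])

```text
t: 20.2
tcp_pos: [0.7583, 0.3807, 0.4388]
eef_rot: [-1.769, -2.59, 0.012]
contact_force: [0.7, 0.1, -6.0]
gripper_width: 0.175
gripper_force: 59.2
```

```bash
cat >> h.py <<'E'
def st():
    s=ctrl.sense();M=R.from_rotvec(s["eef_rot"]).as_matrix();print(s["joint_pos"].round(3),M[:,2].round(3),"tilt deg",np.degrees(np.arccos(-M[2,2])).round(2),"tote-frame down xy (x=tool y,y=tool x)",M[2,1].round(3),M[2,0].round(3),s["tcp_pos"].round(3))
E
python3 -c "
from h import *
st()"
```

```text
[ 0.364  0.877  0.292 -0.     1.982 -0.009] [-0.009 -0.004 -1.   ] tilt deg 0.55 tote-frame down xy (x=tool y,y=tool x) -0.01 -0.0 [0.758 0.381 0.439]
```

Emit:
play_rows(series=[[[0, 25, 0], 0, -1], [[0, 25, 0], 0, -1], [[0, 25, 0], 0, -1], [[0, 25, 0], 0, -1], [[0, 0, 0], 0, -1]])

```text
t: 20.7
tcp_pos: [0.7892, 0.3868, 0.421]
eef_rot: [1.757, 2.573, 0.069]
contact_force: [-0.3, -0.8, -3.9]
gripper_width: 0.174
gripper_force: 59.8
```

```bash
python3 -c "
from h import *
st()"
```

```text
[ 0.356  0.935  0.229  0.006  1.927 -0.014] [ 0.046  0.023 -0.999] tilt deg 2.93 tote-frame down xy (x=tool y,y=tool x) 0.051 0.004 [0.789 0.387 0.421]
```

```bash
python3 -c "
from h import *
print(ctrl.sense()['joint_pos'].tolist())"
```

```text
[0.35598387745483295, 0.9350817299529183, 0.22900031226521933, 0.005651759688625877, 1.9266724531930841, -0.01430897305930466]
```

Emit:
play_rows(series=[[[0, -20, 0], 0, -1], [[0, 0, 0], 0, -1], [[0, 0, 0], 0, -1]])

```text
t: 21.0
tcp_pos: [0.7699, 0.38, 0.4227]
eef_rot: [1.755, 2.573, 0.073]
contact_force: [-1.2, 0.2, -2.8]
gripper_width: 0.175
gripper_force: 59.9
```

```bash
python3 -c "
from h import *
st();print(ctrl.sense()['joint_pos'].tolist())"
```

```text
[ 0.356  0.841  0.387  0.006  1.861 -0.015] [ 0.048  0.024 -0.999] tilt deg 3.07 tote-frame down xy (x=tool y,y=tool x) 0.053 0.005 [0.77  0.38  0.423]
[0.3563613868958329, 0.8408029042719615, 0.3866085894997653, 0.0057428859291853715, 1.860836657140014, -0.015058302504801216]
```

Pushing past full reach tilts the tool outward, and the tilt stays when I come back. I'll swing to open space, build up the tilt there, then roll so the low side sweeps −x → −y → taped corner.

Emit:
play_rows(series=[[[-30, -10, -4], 0, -1], [[-36, -10, -4], 0, -1], [[-36, -10, -4], 0, -1], [[-36, -10, -4], 0, -1], [[-36, -10, -4], 0, -1], [[-36, -10, -4], 0, -1], [[-36, -10, -4], 0, -1], [[0, 25, -5], 0, -1], [[0, 30, -5], 0, -1], [[0, 40, -5], 0, -1], [[0, 40, -5], 0, -1], [[0, 40, -5], 0, -1], [[0, 40, -5], 0, -1], [[0, 0, 0], 0, -1]])

```text
t: 22.4
tcp_pos: [0.8772, 0.182, 0.438]
eef_rot: [1.715, 2.515, 0.175]
contact_force: [-0.5, 0.4, -3.3]
gripper_width: 0.181
gripper_force: 60.0
```

```bash
python3 -c "
from h import *
st()"
```

```text
[ 0.1    0.92   0.225  0.029  1.852 -0.263] [ 0.14   0.042 -0.989] tilt deg 8.44 tote-frame down xy (x=tool y,y=tool x) 0.146 -0.012 [0.877 0.182 0.438]
```

Emit:
play_rows(series=[[[0, 12, -3], 0, -1], [[0, 12, -3], 0, -1], [[0, 12, -3], 0, -1], [[0, 12, -3], 0, -1], [[0, 12, -3], 0, -1], [[0, 12, -3], 0, -1]])

```text
t: 23.0
tcp_pos: [0.8852, 0.194, 0.4433]
eef_rot: [1.696, 2.482, 0.226]
contact_force: [0.3, 0.1, -3.8]
gripper_width: 0.174
gripper_force: 60.0
```

```bash
python3 -c "
from h import *
st();print(ctrl.sense()['qvel'].round(3))"
```

```text
[ 0.112  0.916  0.225  0.031  1.806 -0.25 ] [ 0.188  0.052 -0.981] tilt deg 11.25 tote-frame down xy (x=tool y,y=tool x) 0.194 -0.02 [0.885 0.194 0.443]
[ 0.023 -0.006 -0.001  0.005 -0.075  0.024]
```

Emit:
play_rows(series=[[[0, 35, 0], 0, -1], [[0, 35, 0], 0, -1], [[0, 35, 0], 0, -1], [[0, 35, 0], 0, -1], [[0, 35, 0], 0, -1], [[0, 35, 0], 0, -1], [[0, 35, 0], 0, -1], [[0, 35, 0], 0, -1], [[0, 35, 0], 0, -1], [[0, 35, 0], 0, -1]])

```text
t: 24.0
tcp_pos: [0.9385, 0.2535, 0.4303]
eef_rot: [1.595, 2.334, 0.459]
contact_force: [-0.2, -0.0, -3.0]
gripper_width: 0.174
gripper_force: 60.0
```

```bash
python3 -c "
from h import *
st();print(ctrl.sense()['qvel'].round(3))"
```

```text
[ 0.166  0.951  0.226  0.037  1.543 -0.199] [ 0.398  0.104 -0.911] tilt deg 24.3 tote-frame down xy (x=tool y,y=tool x) 0.409 -0.048 [0.939 0.253 0.43 ]
[ 0.043 -0.     0.002  0.004 -0.231  0.035]
```

Emit:
play_rows(series=[[[-8, 30, 0], 0, -1], [[-8, 30, 0], 0, -1], [[-8, 30, 0], 0, -1], [[-8, 30, 0], 0, -1], [[-8, 30, 0], 0, -1], [[-8, 30, 0], 0, -1], [[-8, 30, 0], 0, -1], [[-8, 30, 0], 0, -1], [[0, 0, 0], 0, -1]])

```text
t: 24.9
tcp_pos: [0.9736, 0.2269, 0.4655]
eef_rot: [1.519, 2.219, 0.61]
contact_force: [-0.1, -0.1, -4.0]
gripper_width: 0.172
gripper_force: 60.1
```

```bash
python3 -c "
from h import *
st();go([.70,.15,.5]);print(ctrl.sense()['qvel'].round(3))"
```

```text
[ 0.126  0.932  0.225  0.07   1.401 -0.236] [ 0.536  0.137 -0.833] tilt deg 33.6 tote-frame down xy (x=tool y,y=tool x) 0.549 -0.067 [0.974 0.227 0.466]
d tool mm [  19.4 -216.8 -186. ]
[0.009 0.005 0.006 0.004 0.027 0.004]
```

Emit:
play_rows(series=[[[2, -15, -13], 0, -1], [[3, -31, -27], 0, -1], [[3, -31, -27], 0, -1], [[3, -31, -27], 0, -1], [[3, -31, -27], 0, -1], [[3, -31, -27], 0, -1], [[2, -31, -27], 0, -1], [[0, -15, -12], 0, -1], [[0, 0, 0], 0.08, -1], [[0, 0, 0], 0.1, -1], [[0, 0, 0], 0.1, -1], [[0, 0, 0], 0.1, -1], [[0, 0, 0], 0.1, -1], [[0, 0, 0], 0.1, -1], [[0, 0, 0], 0.1, -1], [[0, 0, 0], 0.1, -1], [[0, 0, 0], 0.1, -1], [[0, 0, 0], 0.1, -1], [[0, 0, 0], 0.1, -1], [[0, 0, 0], 0.1, -1]])

```text
t: 26.9
tcp_pos: [0.6998, 0.1507, 0.5008]
eef_rot: [2.732, 1.089, 0.877]
contact_force: [0.4, -0.7, -3.8]
gripper_width: 0.173
gripper_force: 60.2
```

```bash
python3 -c "
from h import *
st()"
```

```text
[0.054 0.15  1.292 0.12  1.128 0.847] [ 0.534  0.137 -0.834] tilt deg 33.45 tote-frame down xy (x=tool y,y=tool x) 0.268 0.482 [0.7   0.151 0.501]
```

Emit:
play_rows(series=[[[0, 0, 0], 0.1, -1], [[0, 0, 0], 0.1, -1], [[0, 0, 0], 0.1, -1], [[0, 0, 0], 0.1, -1], [[0, 0, 0], 0.1, -1], [[0, 0, 0], 0, -1], [[0, 0, 0], 0, -1], [[0, 0, 0], 0, -1], [[0, 0, 0], 0, -1], [[0, 0, 0], 0, -1], [[0, 0, 0], 0.1, -1], [[0, 0, 0], 0.1, -1], [[0, 0, 0], 0.1, -1], [[0, 0, 0], 0.1, -1], [[0, 0, 0], 0.1, -1], [[0, 0, 0], 0.1, -1], [[0, 0, 0], 0.1, -1], [[0, 0, 0], 0.1, -1], [[0, 0, 0], 0.1, -1], [[0, 0, 0], 0, -1]])

```text
t: 28.9
tcp_pos: [0.7002, 0.1505, 0.5]
eef_rot: [-2.605, 0.86, -0.693]
contact_force: [0.0, -0.4, -3.1]
gripper_width: 0.173
gripper_force: 60.2
```

Emit:
play_rows(series=[[[0, 0, 0], 0.1, -1], [[0, 0, 0], 0.05, -1], [[0, 0, 0], 0, -1], [[0, 0, 0], 0, -1], [[0, 0, 0], 0, -1], [[0, 0, 0], 0, -1], [[0, 0, 0], -0.1, -1], [[0, 0, 0], -0.1, -1], [[0, 0, 0], 0, -1], [[0, 0, 0], 0, -1]])

```text
t: 29.9
tcp_pos: [0.7002, 0.1506, 0.5002]
eef_rot: [-2.633, 0.8, -0.706]
contact_force: [0.5, -0.9, -4.0]
gripper_width: 0.173
gripper_force: 60.2
```

Run:
```python
from h import *
st()
s=ctrl.sense();M=R.from_rotvec(s["eef_rot"]).as_matrix();p=s["tcp_pos"]
h=p+M[:,2]*.054
T=np.c_[M[:,1],M[:,0],-M[:,2]]
def tp(x,y,z): return h+T@np.array([x,y,z-95])*.001
P=[tp(87,-52,4),tp(106,-71,4),tp(106,71,4),tp(-106,71,4),tp(-106,-71,4)]
for n in("top","scene"): print(n,w2px(n,P).round(0).tolist())
for n in("top","scene"): cv2.imwrite(f"pics/e_{n}.png",ctrl.capture(n))
print(np.array(P).round(3)[:,2])
```

```text
[0.054 0.151 1.291 0.12  1.128 2.195] [ 0.533  0.137 -0.835] tilt deg 33.43 tote-frame down xy (x=tool y,y=tool x) -0.411 0.367 [0.7   0.151 0.5  ]
top [[239.0, 133.0], [242.0, 148.0], [286.0, 81.0], [177.0, 5.0], [134.0, 80.0]]
scene [[304.0, 256.0], [314.0, 254.0], [226.0, 229.0], [223.0, 297.0], [337.0, 325.0]]
[0.324 0.31  0.362 0.449 0.397]
```

Run:
```python
from h import *
for n,(x0,x1,y0,y1),st_ in(("top",(120,300,0,170),3),("scene",(200,360,200,350),3)):
    im=cv2.imread(f"pics/e_{n}.png");h=cv2.cvtColor(im,cv2.COLOR_BGR2HSV).astype(int);print(n)
    for y in range(y0,y1,st_):
        l=""
        for x in range(x0,x1,st_//1):
            H,S,V=h[y,x]
            l+="b" if 100<H<130 and S>110 else "y" if 22<H<33 and S>170 else "#" if V<70 else "o" if S<50 else "g" if 33<=H<80 else "."
        print(l)
```

```text
top
##################bb########################################
#################bbbb#######################################
################.bbbbbb#####################################
################bbbbbbbb####################################
###############bbbbbbbbbbb#####.#####.....oooooooooooooooooo
oooooooo#o#####bbbbbbbbbbbb.oooooooooooooooooooooooooooooooo
oooooooo#o####bbbbbbbbbbbbbb.ooooo#ooooooooooooooooooooooooo
oooo#oooo#####bbbbbbbbbbbbbbbboooooooooooooooooooooooooooooo
oooooo###o#oobbbbbbbbbbbbbbbbbb.#ooooooooooooo#ooooooooooooo
oooo#o#oooooobbbbbbbbbbbbbbbbbbbbo#ooooooooo#ooooooooooooooo
o##oo##ooooobbbbbbbbbbbbbbbbbbbbbb#ooooo###ooooooo#ooooooooo
###oooooo#o.bbbbbbbbbbbbbbbbbbbbbbbboooo#o#oooooo#oooooooooo
o#o#ooooo#obbbbbbbbbbbbbbbbbbbbbbbbbb#o##oooooooooo#oooooooo
ooooo#ooo#bbbbbbbbbbbbbbbbbbbbbbbbbbbb##oooooooooooo#ooooooo
ooooooooo#bbbbbbbbbbbbbbbbbbbbbbbbbbbb####ooo#oooooooooooooo
ooo#o####bbbbbbbbbbbbbbbbbbbbbbbbbbbb#########oooooooooooooo
#oooooo##bbbbbbbbbbbbbbbbbbbbbbbbbbb#####bb##ooooooooooooooo
#oooo#o#bbbbbbbbbbbbbbbbbbbbbbbbbbbb####bbbb.#ooooooooooooo
[... 4436 characters left out ...]
.......bbbbbbbbbbbbbbbbbbbbbbbbbbbb.....
........................obbbbbbbbbbbbbbbbbbbbbbb......
............................obbbbbbbbbbbbbbbbbbb......
.................................bbbbbbbbbbbbbbo......
......................................bbbbbbbbb.......
..........................................bbbb........
.............................................o........
......................................................
......................................................
...........ggggggggggggg####..........................
.........ggggggggggggggg###gggg.......................
...#####ogggggggggggggggggggggg.......................
..ggggggggggggggggggggggggggggg.......................
```

Run:
```python
from h import *
s=ctrl.sense();M=R.from_rotvec(s["eef_rot"]).as_matrix();h=s["tcp_pos"]+M[:,2]*.054
T=np.c_[M[:,1],M[:,0],-M[:,2]]
tp=lambda x,y,z:h+T@np.array([x,y,z-95])*.001
print(w2px("scene",[tp(87,-52,4),tp(106,-33,4),tp(68,-71,4),tp(87,-52,42)]).round(1).tolist())
im=cv2.imread("pics/e_scene.png")[190:350,200:370]
cv2.imwrite("pics/f.png",cv2.resize(im,None,fx=3.7,fy=3.7,interpolation=cv2.INTER_CUBIC))
```

```text
[[304.0, 255.6], [291.2, 247.4], [317.3, 264.0], [312.4, 233.6]]
```

View pics/f.png

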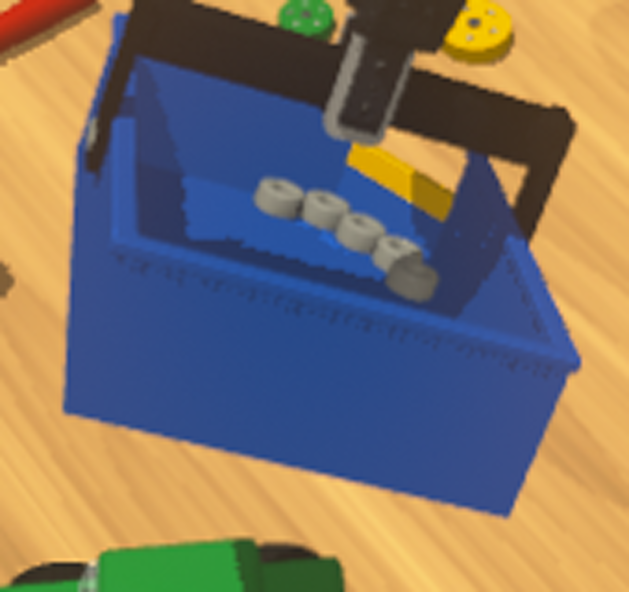

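```bash
cat > col.py <<'E'
from h import *
def unp(uv,n="scene",zt=14.):
    s=ctrl.sense();M=R.from_rotvec(s["eef_rot"]).as_matrix();h=s["tcp_pos"]+M[:,2]*.054
    T=np.c_[M[:,1],M[:,0],-M[:,2]]
    A=px2w(n,uv,np.zeros(len(uv)));B=px2w(n,uv,np.ones(len(uv))*.6)
    a=(A-h)@T*1000+[0,0,95];b=(B-h)@T*1000+[0,0,95]
    k=(zt-a[:,2])/(b[:,2]-a[:,2]);return a+(b-a)*k[:,None]
E
python3 - <<'E'
from col import *
c=np.array([(281,188),(326,202),(362,223),(400,245),(412,268)])
print(unp(c/3.7+[200,190]).round(0)[:,:2])
print(unp(np.array([(345,160),(450,205)])/3.7+[200,190],zt=42).round(0)[:,:2])
E
```

```text
[[ 89.  -3.]
 [ 88. -23.]
 [ 76. -37.]
 [ 63. -52.]
 [ 43. -54.]]
[[ 64. -19.]
 [ 47. -61.]]
```

The last picture shows the five collars touching in one chain in the taped corner, crop (281,188) to (412,268), about 9–43 mm from the pick-out point. The tote is clear of everything at a 33° tip, so I'm handing in.

```bash
python3 -c "
from h import *
s=ctrl.sense();print(np.abs(s['qvel']).max(),s['t'],s['gripper_force']);print(ctrl.sign_off())"
```

```text
0.007901105556435447 30.0 60.136104226112366
the job is handed in; nothing more can be done
None
```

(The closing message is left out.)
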